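# Slide the dough scraper out to where its grip can be taken

### The arm

A 6-joint arm with a two-finger parallel gripper is mounted at the origin on a cart in front of the work surface, level with it; the furniture and walls round the work are solid. World frame = base frame: x ahead of the robot, y to its left, z up, the work surface at z = 0. Lengths are in mm, angles in rad, forces in N, time in s.
With the tool pointing down it reaches from about 350 to 775 mm from the base axis. Payload 7.3 kg.
Tool frame: the origin (TCP) lies on the centre line of the jaws, within the pads' length; the fingertips stand finger_overhang ahead of it and the grasp point (between the pads) lies 8 mm behind it (finger_overhang is the distance from the TCP to the fingertips, in mm); z points along the fingers, y is the line along which they close (so a half turn about z gives the same grasp; the last joint's range is limited). The gripper opens to 92 mm and grips with 3 to 60 N. Pads are 19 mm wide; open, the fingers measure 130 mm over their backs; the gripper's body (75 mm by 190 mm) begins 47 mm behind the grasp point.
Start: joints at [-1.42, 0.342, 1.524, -0, 1.275, -0.146], TCP at [153.565, -502.058, 237.741] pointing down, gripper open.
Joint ranges: [-2.53, 2.53], [-0.77, 2.02], [0.04, 2.7], [-1, 4.14], [0.28, 2.66], [-3.11, 3.11]. Speed limits (rad/s): [2.57, 2.57, 3.14, 3.14, 3.14, 3.14].

### API

Orientations are given as [roll, pitch, yaw] about the fixed x, y, z axes, in that order (R = Rz(yaw) Ry(pitch) Rx(roll)).
In Python, from plant import get_obs, capture, close_job, finger_overhang gives the robot as it stands.
- The arm moves only by the shell command python3 -m inch 'ROWS'. ROWS is JSON, one flat list of numbers, 7 for each row, row after row: the turn, a rotation vector about the tool's x, y, z scaled (see below), then the shift along the tool's x, y, z scaled (see below), then the closure, from -1 (fully open) to 1 (shut). In form: [ax, ay, az, tx, ty, tz, gripper, ax, ay, az, tx, ty, tz, gripper, ...]. A call has 1 to 10 rows; each row shifts and turns the commanded pose from where the row before left it, along the tool's axes as they then stand; what a row does not reach is not made up. The controller multiplies each number of a shift by 0.8 m and each number of a turn by 1.5 rad. A row lasts 1/12 s, in which the tool goes at most 41.7 mm and 7.16 degrees, less where a joint would pass 70% of its speed; a pose out of reach is approached as far as the arm can. A call with a number of a shift or a turn outside -1 to 1 is refused whole. A call with a gripper value outside its range is refused whole. The fingers move at their own pace and stop on an object; the grip force is fixed at half the most. Time passes only in rows, so rows that do not move let the fingers close. It gives the time, the measured TCP pose, the force, the opening and the grip force at its end, in the units of the state.
- get_obs(): the state, without advancing time (a new reading comes with each control period).
- capture(name): name is "scene" or "top" or "wrist"; returns a dict with "image" (480x640x3 uint8, red, green, blue), "mtx" (3x3 intrinsics, pixels), "pose" (4x4, takes a point from camera to world coordinates). Camera axes: x right, y up, looking along -z (the intrinsics and any distortion apply to the point x, -y, -z); pixel columns grow to the right and rows downward; lengths in mm; the calibration is good to about 2 mm. A picture is of the moment at which its call begins. There is no depth.
- close_job(): hands the job in; it is judged then, once.
The state is a dict: "time": time; "joint_positions": joint angles; "dq": joint speeds; "tau": joint torques, N m; "tool_pos": TCP position; "tcp_rot": TCP orientation; "contact_force": force on the tool from outside, world axes, zero at the start; "moment": the same for the moment, N m; "grip_width": finger opening in mm; "finger_force": force on a finger pad.
Only numpy, scipy, OpenCV 4.12 (cv2) and the standard library are available. Lean on these libraries where they do the work, as an engineer would, in place of code of your own. Each camera call takes 0.05 s, during which the arm holds its last target. There are 200 camera calls.

### The job

The dough scraper lies too flat on the chopping board to be picked up. Push it with the fingertips across the board towards the long edge nearest the robot until its whole red grip sticks out past that edge, square to the edge, while the whole grey blade still lies on the board; then let go of it. Slide it only, never grasp it, lift it or tip it up, and leave the timer and the fish tin on the board where they are.

Things in the scene. Friction and masses are not known exactly. Their poses are not given: they have to be found in the camera images.
- board: Light wooden chopping board, 220 (x) x 320 (y) x 22 mm, lying flat on the worktop; it is fixed and does not move. Origin: centre of its underside; z up, its top is at z = 22 mm. Its -x side is the long edge nearest the robot. The board may be turned up to 0.35 rad.
- board_front (a point): Middle of the top of the board's long edge nearest the robot: 110 mm from the board's centre along the board's -x, 22 mm up. Axes as the board's.
- scraper: Thin flat dough scraper, 120 (x) x 80 (y) x 6 mm, loose, about 90 g, lying flat on the board, turned at most 0.35 rad against it. Origin: centre of its underside, z up. Its -x end, towards the robot, is the red ribbed grip, 36 mm long (x = -60 to -24 mm) over the full width; the rest is the dark grey blade (x = -24 to +60 mm).
- grip_line (a point): Point on the scraper's underside in the middle of the line where red grip and grey blade meet: x = -24 mm in the scraper's frame. Axes as the scraper's.
- timer: Red and white wind-up kitchen timer, 62 mm across, 51 mm high, loose, standing on the board beside the scraper. Origin: centre of its underside. To be left alone.
- fish_tin: Flat oblong fish tin, 63 (its own x) x 105 (its own y) x 24 mm, loose, lying on the board beside the scraper, its long side roughly along the board's x. Origin: centre of its underside. To be left alone.

How it is judged (in metres and radians):
At the end, for the whole second after the job is handed in: Scraper flat and at rest, the line between red and grey within 6 mm of the board's long edge nearest the robot (red outside) and within 120 mm of that edge's middle, square to it within 0.12 rad; timer and fish tin within 20 mm of where they stood (x of grip_line in the frame of board between -0.116 and -0.104 m and y of grip_line in the frame of board between -0.12 and 0.12 m and z of grip_line in the frame of board between 0.019 and 0.026 m and angle between the x axis of scraper and the x axis of board, either way round below 0.12 rad and angle between scraper's own z axis and vertical below 0.05 rad and linear speed of scraper below 0.01 m/s and distance of each of timer, fish_tin from where it was at the start of the episode below 0.02 m); the robot touches nothing.
It fails at once if the scraper is lifted more than 12 mm off the board or tipped up by more than 0.25 rad (z of any of grip_line, scraper in the frame of board above 0.034 m or angle between scraper's own z axis and vertical above 0.25 rad).
It fails at once if the timer is moved by more than 20 mm (distance of timer from where it was at the start of the episode above 0.02 m).
It fails at once if the fish tin is moved by more than 20 mm (distance of fish_tin from where it was at the start of the episode above 0.02 m).
It also fails if it takes over 38 s, if anything falls off the work surface, if the arm or the gripper's body presses on something with over 40 N, if the wrist force passes 120 N, or if a joint passes its speed limit or range.

## Working session

There is one attempt and no reset: what is moved stays moved. The work goes in short steps, Python scripts to look and compute and a shell command to move; the robot and the scene stay as the last step left them, time stands still between calls to the robot, and variables do not carry over. Pictures are saved under pics/ and viewed, at most 10 in all, crops included, and the job is handed in when it is done.

```bash
ls; mkdir -p pics; python3 - <<'E'
from plant import *
import cv2
o=get_obs();print(o,finger_overhang)
for n in("top","scene"):
    c=capture(n);cv2.imwrite(f"pics/{n}0.png",c["image"][:,:,::-1]);print(n,c["mtx"].tolist(),c["pose"].round(3).tolist(),c.keys())
E
```

```text
pics
{'time': 0.0, 'joint_positions': array([-1.42000760e+00,  3.42714590e-01,  1.52499163e+00, -3.26426719e-06,
        1.27539289e+00, -1.46005723e-01]), 'dq': array([-0.00030908,  0.00024832, -0.00126616, -0.00075496,  0.00033078,
        0.00047544]), 'tau': array([ 4.13088837e-04, -4.31246674e+01, -2.44222641e+01,  7.17507885e-02,
        5.59083035e-02, -1.30196536e-04]), 'tool_pos': array([ 153.49971411, -501.66371027,  237.05802995]), 'tcp_rot': array([-3.14010178e+00, -2.16081560e-04,  2.96795241e-01]), 'contact_force': array([-0.24052262,  1.07074387, -0.1826408 ]), 'moment': array([ 0.00773167, -0.01185879,  0.05529671]), 'finger_force': 0.0, 'grip_width': 92.22854107606855} 11.0
top [[528.2702122457846, 0.0, 324.52736800694026], [0.0, 528.2702122457846, 244.6860628458659], [0.0, 0.0, 1.0]] [[0.021, 0.981, -0.193, 398.344], [-1.0, 0.023, 0.007, 57.509], [0.011, 0.193, 0.981, 890.959], [0.0, 0.0, 0.0, 1.0]] dict_keys(['image', 'mtx', 'pose'])
scene [[444.71690620185484, 0.0, 315.0523155838762], [0.0, 444.71690620185484, 238.34853668938283], [0.0, 0.0, 1.0]] [[0.889, 0.221, -0.401, 226.212], [-0.458, 0.403, -0.793, -622.207], [-0.014, 0.888, 0.459, 450.749], [0.0, 0.0, 0.0, 1.0]] dict_keys(['image', 'mtx', 'pose'])
```

View pics/top0.png

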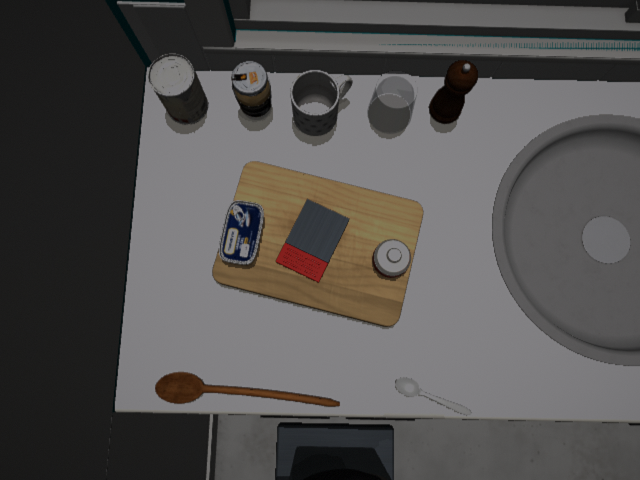

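View pics/scene0.png

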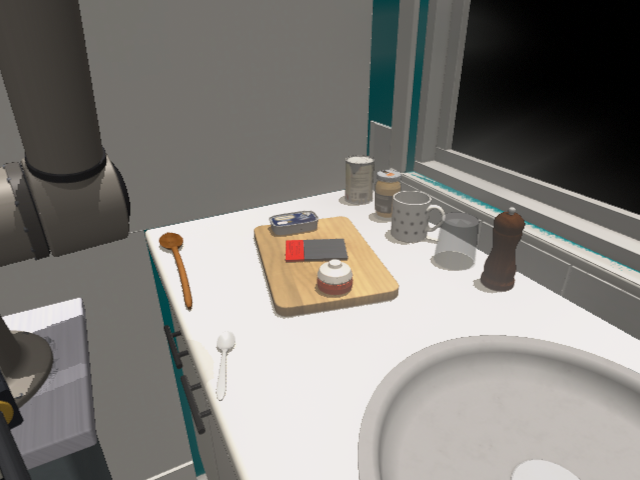

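The top view shows the board (corners about (243,163), (423,205), (395,325) and (213,282)). The scraper is at about (313,240) with its red grip towards the robot, the tin is on the left at (241,234) and the timer on the right at (391,258).

```bash
cat > h.py <<'E'
import numpy as np, cv2
from plant import *
def ray(c,uv,z):
    uv=np.atleast_2d(uv).astype(float);K=c["mtx"];P=c["pose"]
    d=np.c_[(uv[:,0]-K[0,2])/K[0,0],-(uv[:,1]-K[1,2])/K[1,1],-np.ones(len(uv))]@P[:3,:3].T
    o=P[:3,3];return (o+d*((z-o[2])/d[:,2])[:,None])[:,:2]
def big(m):
    cs=cv2.findContours(m.astype(np.uint8),cv2.RETR_EXTERNAL,cv2.CHAIN_APPROX_NONE)[0]
    return max(cs,key=cv2.contourArea)[:,0]
def rect(p):  # centre, x-axis yaw (|yaw|<pi/4), size along x,y
    (cx,cy),(w,h),a=cv2.minAreaRect(p.astype(np.float32));a=np.radians(a)
    while a>np.pi/4:a-=np.pi/2;w,h=h,w
    while a<-np.pi/4:a+=np.pi/2;w,h=h,w
    return np.array([cx,cy]),a,(w,h)
def R(a):return np.array([[np.cos(a),-np.sin(a)],[np.sin(a),np.cos(a)]])
def look(n="top"):
    c=capture(n);im=c["image"];hsv=cv2.cvtColor(im,cv2.COLOR_RGB2HSV);H,S,V=cv2.split(hsv)
    return c,im,H,S,V
def red(n="top",lo=150,box=None):
    c,im,H,S,V=look(n);m=((H<6)|(H>174))&(S>lo)&(V>90)
    return c,ray(c,big(m),28)
E
python3 - <<'E'
from h import *
c,im,H,S,V=look()
for u,v in((313,235),(300,265),(330,300),(391,270),(241,234)):print(im[v,u],H[v,u],S[v,u],V[v,u])
wood=(H>8)&(H<25)&(S>50)&(V>90)
m=wood.copy();m[:150]=0;m[340:]=0
b=rect(ray(c,big(m),22));print("board",b)
r=rect(ray(c,big(((H<6)|(H>174))&(S>150)&(V>90)),28));print("red",r)
g=(S<60)&(V<110);g[:195]=0;g[285:]=0;g[:,:270]=0;g[:,360:]=0
gr=rect(ray(c,big(g),28));print("grey",gr)
for n,q in(("red",r),("grey",gr)):print(n,R(-b[1])@(q[0]-b[0]),q[1]-b[1])
for n,z,box in(("tin",24,(205,260,195,275)),("timer",25,(365,415,230,285))):
    mm=np.zeros_like(wood);mm[box[2]:box[3],box[0]:box[1]]=~wood[box[2]:box[3],box[0]:box[1]]
    mm=cv2.morphologyEx(mm.astype(np.uint8),cv2.MORPH_OPEN,np.ones((5,5)))
    q=rect(ray(c,big(mm),z));print(n,q,R(-b[1])@(q[0]-b[0]))
E
```

```text
[49 55 59] 102 43 59
[127  31  28] 1 199 127
[117  94  63] 17 118 117
[133 132 133] 150 2 133
[10 19 47] 113 201 47
board (array([576.44470215,  60.9442749 ]), np.float64(-0.23109433885302622), (218.04071044921875, 318.74847412109375))
red (array([538.59869385,  88.79486084]), np.float64(-0.4269466675268705), (34.90151596069336, 78.7027359008789))
grey (array([593.25378418,  63.83354187]), np.float64(-0.42705093028354724), (82.67091369628906, 79.30252075195312))
red [-43.21890159  18.44185529] -0.19585232867384428
grey [15.70046879  6.66246067] -0.19595659143052102
tin (array([585.73999023, 206.16116333]), np.float64(0.06450354259069814), (135.9139404296875, 91.23768615722656)) [-24.21271319 143.48551002]
timer (array([546.0045166 , -60.05336761]), np.float64(0.0035374930005604146), (67.69989013671875, 63.450164794921875)) [  -1.91732174 -124.75318941]
```

```bash
python3 -m inch '[0,0,0.07,0,0,0,-0.09, 0,0,0.07,0,0,0,-0.09, 0,0,0.07,0,0,0,-0.09, 0,0,0.07,0,0,0,-0.09, 0,0,0.07,0,0,0,-0.09, 0,0,0,0.02,-0.035,0,-0.09, 0,0,0,0.02,-0.035,0,-0.09, 0,0,0,0.02,-0.035,0,-0.09, 0,0,0,0.02,-0.035,0,-0.09, 0,0,0,0.02,-0.035,0,-0.09]'; python3 -m inch '[0,0,0,0.02,-0.035,0,-0.09, 0,0,0,0.02,-0.035,0,-0.09, 0,0,0,0.02,-0.035,0,-0.09, 0,0,0,0.02,-0.035,0,-0.09, 0,0,0,0.02,-0.035,0,-0.09, 0,0,0,0.02,-0.035,0,-0.09, 0,0,0,0.02,-0.035,0,-0.09, 0,0,0,0.02,-0.035,0,-0.09, 0,0,0,0.02,-0.035,0,-0.09, 0,0,0,0.02,-0.035,0,-0.09]'
```

```text
time: 0.98
tool_pos: [263.8, -382.4, 237.5]
tcp_rot: [-3.141, 0.0, -0.229]
contact_force: [0.3, 0.1, -0.2]
grip_width: 50.1
finger_force: 0.0
time: 1.82
tool_pos: [483.1, -145.8, 237.5]
tcp_rot: [3.142, 0.0, -0.228]
contact_force: [0.7, -1.5, -0.4]
grip_width: 50.0
finger_force: 0.0
```

```bash
python3 -m inch '[0,0,0,0.023,-0.0415,0,-0.09, 0,0,0,0.023,-0.0415,0,-0.09, 0,0,0,0.023,-0.0415,0,-0.09, 0,0,0,0.023,-0.0415,0,-0.09, 0,0,0,0.023,-0.0415,0,-0.09, 0,0,0,0.023,-0.0415,0,-0.09, 0,0,0,0.023,-0.0415,0,-0.09, 0,0,0,0,0,0.04,-0.09, 0,0,0,0,0,0.04,-0.09, 0,0,0,0,0,0.04,-0.09]'; python3 -m inch '[0,0,0,0,0,0.04,-0.09, 0,0,0,0,0,0.02,-0.09, 0,0,0,0,0,0,-0.09,0,0,0,0,0,0,-0.09]'; python3 - <<'E'
from h import *
for n in("top","wrist"):cv2.imwrite(f"pics/{n}1.png",capture(n)["image"][:,:,::-1])
E
```

```text
time: 2.65
tool_pos: [660.6, 51.0, 140.1]
tcp_rot: [3.142, -0.0, -0.227]
contact_force: [0.1, -0.9, -0.5]
grip_width: 49.7
finger_force: 0.0
time: 2.98
tool_pos: [660.0, 50.0, 92.9]
tcp_rot: [3.141, 0.002, -0.228]
contact_force: [0.7, -0.0, 0.2]
grip_width: 50.0
finger_force: 0.0
```

View pics/wrist1.png

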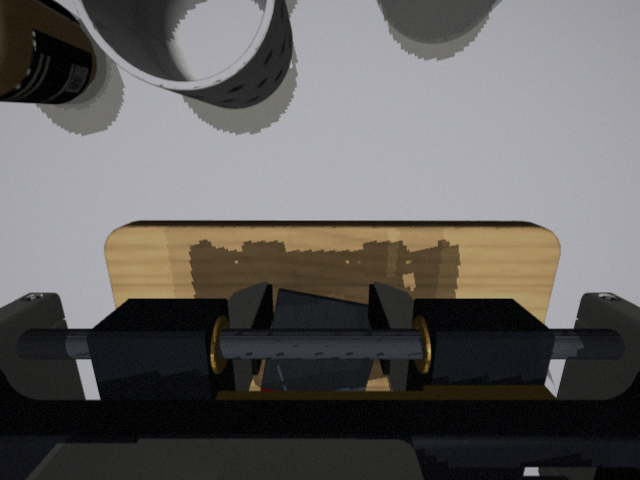

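View pics/top1.png

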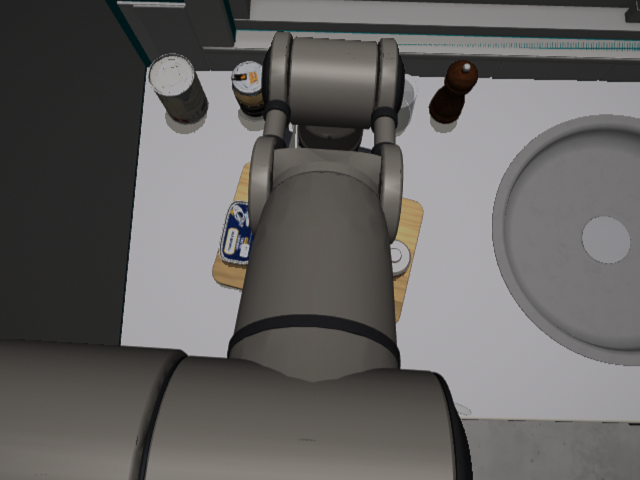

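The wrist view shows both fingers straddling the scraper's far edge, whose corner is at about (278,290). The mug and jar stay clear beyond it. I'll back off slightly and descend.

```bash
python3 -m inch '[0,0,0,0.008,0,0.01,-0.09, 0,0,0,0,0,0.02,-0.09, 0,0,0,0,0,0.02,-0.09, 0,0,0,0,0,0.015,-0.09, 0,0,0,0,0,0,-0.09, 0,0,0,0,0,0,-0.09]'; for i in 1 2; do python3 -m inch '[0,0,0,0,0,0.0015,-0.09, 0,0,0,0,0,0,-0.09,0,0,0,0,0,0,-0.09]'; done
```

```text
time: 3.58
tool_pos: [666.7, 48.5, 41.6]
tcp_rot: [3.141, 0.0, -0.228]
contact_force: [0.3, 0.1, 0.3]
grip_width: 49.7
finger_force: 0.0
time: 3.83
tool_pos: [667.2, 48.5, 41.5]
tcp_rot: [-3.141, -0.002, -0.228]
contact_force: [0.5, -0.1, 0.2]
grip_width: 50.3
finger_force: 0.0
time: 4.08
tool_pos: [666.7, 48.5, 39.5]
tcp_rot: [3.142, -0.0, -0.228]
contact_force: [0.9, -0.5, -0.4]
grip_width: 50.0
finger_force: 0.0
```

```bash
python3 -m inch '[0,0,0,0,0,0.005,-0.09, 0,0,0,0,0,0,-0.09,0,0,0,0,0,0,-0.09]'; for i in 1 2 3; do python3 -m inch '[0,0,0,0,0,0.001,-0.09, 0,0,0,0,0,0,-0.09,0,0,0,0,0,0,-0.09]'|grep -E "pos|force"; done
```

```text
time: 4.33
tool_pos: [666.3, 48.5, 34.8]
tcp_rot: [3.141, 0.001, -0.228]
contact_force: [0.2, -0.9, 0.0]
grip_width: 50.1
finger_force: 0.0
tool_pos: [666.6, 48.5, 34.5]
contact_force: [-0.2, -0.3, -0.2]
finger_force: 0.0
tool_pos: [666.6, 48.5, 33.7]
contact_force: [0.7, -0.2, 0.4]
finger_force: 0.0
tool_pos: [666.7, 48.5, 33.0]
contact_force: [-1.0, -0.3, 1.5]
finger_force: 0.4
```

```bash
python3 -m inch '[0,0,0,0,0,-0.002,-0.09, 0,0,0,-0.005,0,0,-0.09, 0,0,0,-0.005,0,0,-0.09, 0,0,0,-0.005,0,0,-0.09, 0,0,0,-0.005,0,0,-0.09, 0,0,0,-0.005,0,0,-0.09, 0,0,0,-0.005,0,0,-0.09, 0,0,0,-0.005,0,0,-0.09, 0,0,0,-0.005,0,0,-0.09, 0,0,0,-0.005,0,0,-0.09]'
python3 -m inch '[0,0,0,-0.005,0,0,-0.09, 0,0,0,-0.005,0,0,-0.09, 0,0,0,-0.005,0,0,-0.09, 0,0,0,-0.005,0,0,-0.09, 0,0,0,-0.005,0,0,-0.09, 0,0,0,0,0,0,-0.09,0,0,0,0,0,0,-0.09]'
python3 - <<'E'
from h import *
for n in("top","wrist","scene"):cv2.imwrite(f"pics/{n}2.png",capture(n)["image"][:,:,::-1])
E
```

```text
time: 5.92
tool_pos: [631.2, 56.8, 34.5]
tcp_rot: [3.142, -0.0, -0.228]
contact_force: [0.0, 0.3, -1.1]
grip_width: 50.3
finger_force: 0.2
time: 6.5
tool_pos: [611.9, 61.3, 34.6]
tcp_rot: [3.141, 0.0, -0.228]
contact_force: [-0.2, 0.7, 0.0]
grip_width: 50.2
finger_force: 0.0
```

View pics/scene2.png

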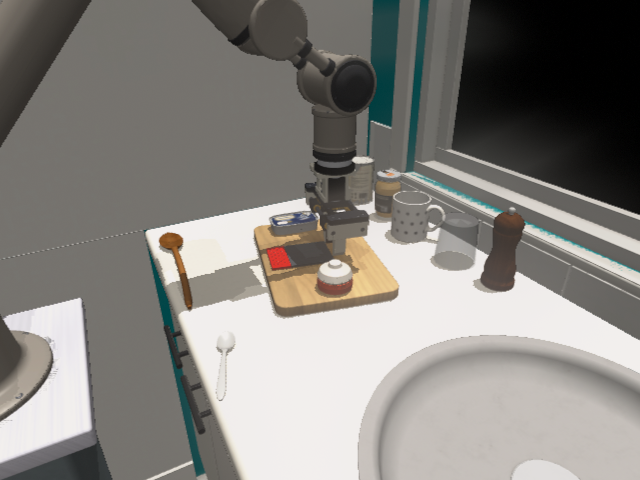

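The scene view shows the fingers pushing the scraper; its red grip (275,258) is nearing the edge, and timer and tin are untouched. I'll keep pushing.

```bash
python3 -m inch '[0,0,0,-0.005,0,0,-0.09, 0,0,0,-0.005,0,0,-0.09, 0,0,0,-0.005,0,0,-0.09, 0,0,0,-0.005,0,0,-0.09, 0,0,0,-0.005,0,0,-0.09, 0,0,0,-0.005,0,0,-0.09, 0,0,0,-0.005,0,0,-0.09, 0,0,0,-0.005,0,0,-0.09, 0,0,0,0,0,0,-0.09,0,0,0,0,0,0,-0.09]'
cat > m.py <<'E'
from h import *
import sys
# board from first estimate
b0=np.array([576.44,60.94]);a=-0.231
o=get_obs();print("tcp board",R(-a)@(o["tool_pos"][:2]-b0),o["tool_pos"][2],o["contact_force"])
c,im,H,S,V=look("scene");m=((H<6)|(H>174))&(S>150)&(V>60);m[:,:225]=0;m[:,330:]=0;m[275:]=0;m[:225]=0
q=rect(ray(c,big(m),28));print("red in board",R(-a)@(q[0]-b0),q[1]-a,q[2])
cv2.imwrite(sys.argv[1],cv2.resize(im[210:330,220:420,::-1],(800,480),interpolation=cv2.INTER_NEAREST))
E
python3 m.py pics/s3.png
```

```text
time: 7.48
tool_pos: [580.5, 68.6, 34.5]
tcp_rot: [3.141, 0.0, -0.228]
contact_force: [0.3, 0.1, 0.1]
grip_width: 50.2
finger_force: 0.0
tcp board [2.22917181 8.37249209] 34.478040343281585 [0.33187688 0.07442603 0.07881661]
red in board [-111.4007173    -6.15064972] 0.004326242240396155 (35.01670837402344, 80.6574478149414)
```

View pics/s3.png

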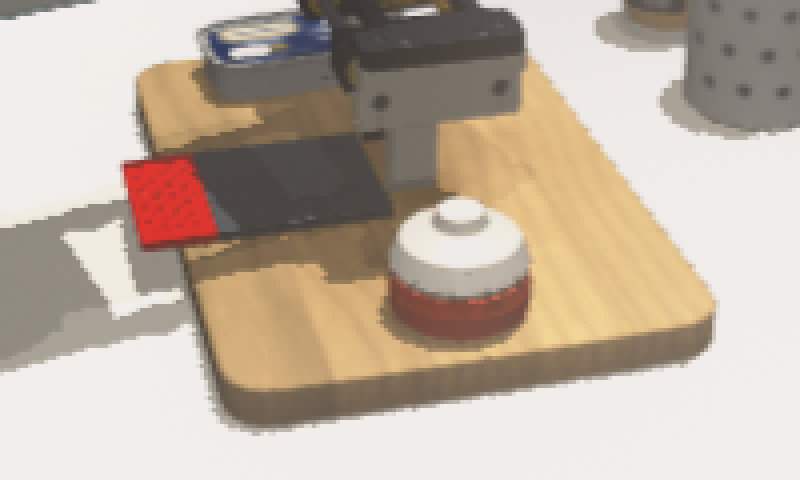

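The crop shows the scraper square to the edge, with the red grip mostly over it and the timer and tin in place. About 16–18 mm remain.

```bash
python3 -m inch '[0,0,0,-0.004,0,0,-0.09, 0,0,0,-0.004,0,0,-0.09, 0,0,0,-0.004,0,0,-0.09, 0,0,0,-0.004,0,0,-0.09, 0,0,0,-0.004,0,0,-0.09, 0,0,0,0,0,0,-0.09, 0,0,0,0,0,0,-0.09]'; python3 m.py pics/s4.png
python3 -m inch '[0,0,0,0.005,0,0,-0.09, 0,0,0,0.01,0,0,-0.09, 0,0,0,0.01,0,0,-0.09, 0,0,0,0,0,-0.02,-0.09, 0,0,0,0,0,-0.04,-0.09, 0,0,0,0,0,-0.04,-0.09, 0,0,0,0,0,-0.04,-0.09, 0,0,0,0,0,-0.04,-0.09, 0,0,0,0,0.03,0,-0.09, 0,0,0,0,0.045,0,-0.09]'
python3 -m inch '[0,0,0,0,0.045,0,-0.09, 0,0,0,0,0.045,0,-0.09, 0,0,0,0,0.045,0,-0.09, 0,0,0,0,0.045,0,-0.09, 0,0,0,0,0.045,0,-0.09, 0,0,0,0,0.045,0,-0.09, 0,0,0,0,0.045,0,-0.09, 0,0,0,0,0.045,0,-0.09,0,0,0,0,0,0,-0.09]'
python3 m.py pics/s5.png;python3 - <<'E'
from h import *
c,im,H,S,V=look();cv2.imwrite("pics/top5.png",im[:,:,::-1])
E
```

```text
time: 8.12
tool_pos: [564.9, 72.2, 34.4]
tcp_rot: [3.141, 0.001, -0.228]
contact_force: [-0.1, 0.4, -0.4]
grip_width: 50.0
finger_force: 0.0
tcp board [-13.7787228    8.28513293] 34.44358089255036 [-0.06544928  0.39130089 -0.43461158]
red in board [-126.92720646   -6.55346656] -0.006460492280806113 (35.18927001953125, 80.7550048828125)
time: 9.0
tool_pos: [573.6, 10.3, 181.2]
tcp_rot: [-3.14, -0.006, -0.224]
contact_force: [-0.2, -0.4, -0.1]
grip_width: 50.3
finger_force: 0.0
time: 9.75
tool_pos: [505.1, -278.2, 178.6]
tcp_rot: [3.139, -0.001, -0.234]
contact_force: [0.5, -0.0, 0.3]
grip_width: 50.4
finger_force: 0.0
tcp board [   8.18475287 -346.49609765] 178.57288981460863 [ 0.48263071 -0.04053086  0.2923677 ]
red in board [-127.13637171   -4.94783593] 0.004733173254960393 (35.16604232788086, 81.34063720703125)
```

View pics/top5.png

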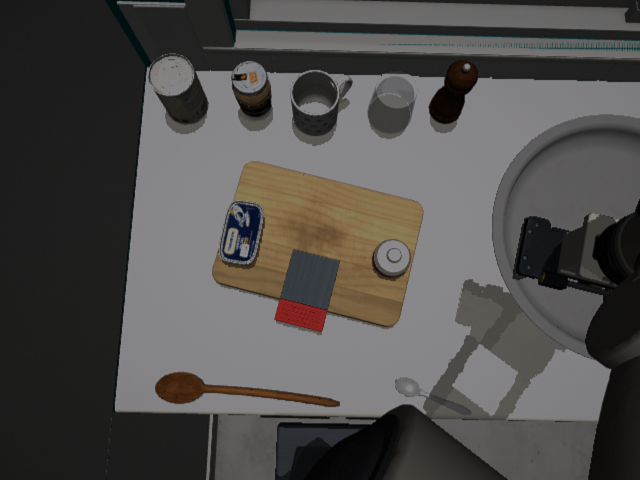

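The top view shows the red grip past the edge (302,315), the blade on the board (310,278), and timer and tin unmoved. I'll measure it in the same camera that gave the board estimate.

```bash
python3 - <<'E'
from h import *
a=-0.231;b0=np.array([576.44,60.94])
c,im,H,S,V=look()
r=rect(ray(c,big(((H<6)|(H>174))&(S>150)&(V>90)),28))
g=(S<60)&(V<110);g[:240]=0;g[312:]=0;g[:,:270]=0;g[:,350:]=0
gr=rect(ray(c,big(g),28))
for n,q in(("red",r),("grey",gr)):print(n,R(-a)@(q[0]-b0),q[1]-a,q[2])
# board long near edge: fit a line through lowest wood pixels
w=(H>8)&(H<25)&(S>50)&(V>90)
u=np.r_[225:268,335:385];v=[np.nonzero(w[270:335,i])[0].max()+270.5 for i in u]
p=(ray(c,np.c_[u,v],22)-b0)@R(-a).T
print("edge x",np.median(p[:,0]),np.polyfit(p[:,1],p[:,0],1))
E
```

```text
red [-127.22665414   -1.99502333] 0.005098558956519256 (35.093441009521484, 79.0123062133789)
grey [-67.10061989  -2.12312307] 0.0012937007071228968 (83.18285369873047, 79.24150848388672)
edge x -108.91613620655595 [-1.02892714e-03 -1.08910615e+02]
```

```bash
python3 -c "from plant import *;print(close_job())"
```

```text
the job is handed in; nothing more can be done
None
```

The scraper was slid to the board's near edge and the job is handed in: by the last top-camera measurement the red/grey line is within about 1 mm of that edge, square to about 0.005 rad, with the timer and tin looking unmoved by eye and the arm clear.

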